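# Isolate the drying oven and open it to cool

## Robot

A 6-joint arm with a two-finger parallel gripper is mounted at the origin on the work surface. World frame = base frame: x ahead of the robot, y to its left, z up, the work surface at z = 0. Lengths are in m, angles in rad, forces in N, time in s.
With the tool pointing down it reaches from about 0.4 to 0.825 m from the base axis. Payload 7 kg.
Tool frame: the origin (TCP) lies on the centre line of the jaws, within the pads' length; the fingertips stand tip_reach ahead of it and the grasp point (between the pads) is the TCP (tip_reach is the distance from the TCP to the fingertips, in m); z points along the fingers, y is the line along which they close (so a half turn about z gives the same grasp; the last joint's range is limited). The gripper opens to 88 mm and grips with 3 to 60 N. Pads are 19 mm wide; open, the fingers measure 130 mm over their backs; the gripper's body (78 mm by 193 mm) begins 47 mm behind the grasp point.
Start: joints at [1.626, 0.359, 0.012, 0, -1.224, -0.288], TCP at [0.156, 0.657, 0.246] pointing down, gripper open.
Joint ranges: [-3.07, 3.07], [-1.43, 2.12], [-1.02, 1.25], [-3.03, 1.67], [-3.05, -0], [-3.03, 3.03]. Speed limits (rad/s): [2.39, 2.39, 3.01, 3.14, 3.14, 3.14].

## Interface

Orientations are given as [roll, pitch, yaw] about the fixed x, y, z axes, in that order (R = Rz(yaw) Ry(pitch) Rx(roll)).
In Python, from station import get_state, grab_frame, calibration, job_done, find_in, mark_of, tip_reach gives the robot as it stands.
- The arm moves only by the shell command python3 -m handwheel 'ROWS' [OPENING] [FORCE]. ROWS is JSON, a list of rows, each an object with "delta_pos": the shift along the world's x, y, z in units of 30 mm (1.0 is 30 mm), a list of three; "dr": the turn, a rotation vector about the world's x, y, z in degrees, a list of three. In form: [{"delta_pos": [tx, ty, tz], "dr": [rx, ry, rz]}, ...]. A call has 1 to 10 rows; each row shifts and turns the commanded pose from where the row before left it; what a row does not reach is not made up. A row lasts 1/10 s, in which the tool goes at most 50 mm and 8.59 degrees, less where a joint would pass 70% of its speed; a pose out of reach is approached as far as the arm can. A call is refused whole if a number of a shift passes 1 or a number of a turn 8.59, either way. A call with a gripper value outside its range is refused whole. OPENING is the closure, from -1 (fully open) to 1 (shut), set as the call begins (- or left out, the last holds). The fingers move at their own pace and stop on an object; FORCE is the grip in N (left out, the last holds). Time passes only in rows, so rows that do not move let the fingers close. It gives the time, the measured TCP pose, the force, the opening and the grip force at its end, in the units of the state.
- get_state(): the state, without advancing time (a new reading comes with each control period).
- grab_frame(name): name is "scene" or "side" or "wrist"; returns the picture (420x560x3 uint8, red, green, blue); there is no depth.
- calibration(name): a dict with "fx", "fy", "cx", "cy" (pixels), "k1" (the pictures are not rectified: a ray, as slopes to the right and down, at radius r is drawn at 1 + k1 r^2 times it, then the intrinsics apply), "extrinsics" (4x4, takes a point from world to camera coordinates). Camera axes: x right, y down, z forward; pixel columns grow to the right and rows downward; lengths in m; the calibration is good to about 2 mm. A picture is of the moment at which its call begins: read the wrist's pose just before it. calibration takes no time and is no camera call; for the wrist camera it gives the pose at the moment of the call.
- job_done(): hands the job in; it is judged then, once.
Trained networks look in the newest picture that a camera, given by its name, has taken for a name from the list of things; names that differ only in an ending like _2 or _b are one class to them, and where a whole thing is asked for, a point or a joint stands for the part that bears it (a point fixed in the world has none). Each returns a list of dicts, best first, with "conf" (0 to 1); they miss things now and then, are a little off and sometimes report something else, mostly with a low value. They report only what shows in the picture. A call takes as long as a camera call.
- find_in(camera, query): "location" ([column, row] in pixels, amid what is visible of it).
- mark_of(camera, query): "location" ([column, row] in pixels: a listed point, or the origin of a listed thing).
The state is a dict: "t": time; "q": joint angles; "qd": joint speeds; "joint_efforts": joint torques, N m; "eef_pos": TCP position; "ee_rot": TCP orientation; "force": force on the tool from outside, world axes, zero at the start; "moment": the same for the moment, N m; "width": finger opening in m; "gripper_force": force on a finger pad.
Only numpy, scipy, OpenCV 4.12 (cv2) and the standard library are available. Lean on these libraries where they do the work, as an engineer would, in place of code of your own. Each camera call takes 0.05 s, during which the arm holds its last target. There are 200 camera calls.

## Task

The drying run is over: turn the power isolator on the oven's roof a quarter turn clockwise (seen from above) to its off detent, which also unhooks the door. Then draw the door open by its handle and swing it all the way round to its stop so that the crucibles can cool, without slamming it. The analytical balance stands close beside the open door and must not be touched, and the glassware and tools are to stay where they are.

Things in the scene. Friction and masses are not known exactly. Their poses are not given: they have to be found in the camera images.
- oven: White bench drying oven, fixed, 260 deep (x), 280 wide (y), roof 225 mm above the bench. Origin: centre of its underside; x axis from its front to its back, y to its left (seen from the robot), z up. The door closes its front, the plane x = -130 mm. A glass beaker and a small jar stand on the roof behind the isolator.
- isolator (a joint): Rotary isolator on the oven roof, vertical axis. 0 rad = on (bar along the oven's x, its hook holding the door shut); grows clockwise seen from above; 1.57 = off (bar along the oven's y, hook swung to the left). Hard stops at both; an over-centre spring (about 0.3 N m) pulls it to the nearer one, so it snaps back if let go before half way.
- isolator_grip (a point): Middle of the isolator's black grip bar, on its axis, 269 mm above the bench. The bar is 100 mm long along this frame's x, 16 wide, 28 high (14 above and below this point); the axes turn with it. A steel hooked arm lies below the bar, its top 18 mm below this point, and reaches 87 mm from the axis along -x.
- door (a joint): Oven door hinge, vertical axis at the oven's front left corner. 0 rad = shut; grows as the free right edge swings out towards the robot and then round to the left; hard stop at 1.745 rad (100 degrees). It stays where it is left (friction 0.25 N m). The isolator's hook blocks it until the isolator is turned.
- door_hinge (a point): On the hinge axis at the door's top edge, 220 mm above the bench. Turns with the door: the panel extends 270 mm along -y, is 22 mm thick (x = -11 mm outer face, +11 mm inner face) and hangs down 175 mm (lower edge 45 mm above the bench). A steel upstand, 30 mm wide, stands 22 mm above the top edge, 105 mm from the hinge.
- door_pull: Round steel bar handle of the door, 13 mm thick, 123 mm long, horizontal. Origin: middle of the bar, 200 mm above the bench, at (-59, -200, -20) mm in the door_hinge frame; y axis along the bar, x towards the door. Clear gap between bar and door face 41 mm; two stays join it to the door 47 mm either side of the middle.
- balance: Analytical balance with a glass draught shield, fixed, fragile, 300 deep (x), 190 wide (y), 310 mm high, to the left of the swinging door. Origin: centre of its underside. It leaves some 20 to 40 mm beside the handle when the door stands fully open: not enough for a gripper that holds the bar across.
- desiccator: Glass desiccator with a domed lid, 270 mm across, 240 mm high. Origin: centre of its underside.
- beaker: Glass beaker on the oven roof, 64 mm across, 80 mm high. Origin: centre of its underside.
- weighing_jar: Small lidded glass jar on the oven roof, 48 mm across, 55 mm high. Origin: centre of its underside.
- reagent: Brown glass bottle, 70 mm across, 150 mm high. Origin: centre of its underside.
- tongs: Steel crucible tongs lying flat, 240 mm long (x), 48 mm wide, 12 mm high, beneath the door's sweep, which clears them. Origin: centre of their underside.
- spatula: Spatula lying flat, 180 mm long (x), beneath the door's sweep or near it. Origin: its underside.

How it is judged:
On the way, in this order (a step that is already met when the one before it is completed fails the run):
1. the isolator is turned to off while the door is still shut (value of joint isolator above 1.4 rad and value of joint door below 0.1 rad), for 0.1 s.
2. the door is drawn open at least 10 degrees with the fingers on its handle (value of joint door above 0.17 rad and contact force between the fingers and door_pull above 0.5 N), for 0.05 s.
At the end, for the whole second after the job is handed in: The isolator rests at off (beyond 1.4 rad) and the door stands still, open to its stop within 0.095 rad (beyond 1.65 rad) (value of joint isolator above 1.4 rad and value of joint door above 1.65 rad and velocity of joint door between -0.05 and 0.05 rad/s); the robot touches nothing.
It fails at once if the door is slammed (swings faster than 2 rad/s) (velocity of joint door above 2 rad/s or velocity of joint door below -2 rad/s).
It fails at once if the balance is touched by the robot (contact force between any of the arm, the fingers and balance above 1 N).
It fails at once if glassware or a tool is moved by more than 30 mm (distance of any of desiccator, beaker, weighing_jar, reagent, tongs, spatula from where it was at the start of the episode above 0.03 m).
It fails at once if glassware is tipped over (angle between any of beaker, weighing_jar, reagent's own z axis and vertical above 0.5 rad).
It also fails if it takes over 72 s, if anything falls off the work surface, if the arm or the gripper's body presses on something with over 40 N, if the wrist force passes 120 N, or if a joint passes its speed limit or range.

## Working session

There is one attempt and no reset: what is moved stays moved. The work goes in short steps, Python scripts to look and compute and a shell command to move; the robot and the scene stay as the last step left them, time stands still between calls to the robot, and variables do not carry over. Pictures are saved under pics/ and viewed, at most 10 in all, crops included, and the job is handed in when it is done.

```bash
ls; mkdir -p pics; cat > h.py <<'E'
import numpy as np,cv2,json
from station import *
def ray(c,px,cal=None):
    k=cal or calibration(c); E=np.array(k["extrinsics"])
    d=np.array([(px[0]-k["cx"])/k["fx"],(px[1]-k["cy"])/k["fy"]]); u=d.copy()
    for _ in range(20): u=d/(1+k["k1"]*(u@u))
    R=E[:3,:3]; o=-R.T@E[:3,3]; v=R.T@np.array([u[0],u[1],1]); return o,v/np.linalg.norm(v)
def atz(c,px,z):
    o,v=ray(c,px); return o+v*(z-o[2])/v[2]
def proj(c,P):
    k=calibration(c); E=np.array(k["extrinsics"]); p=E[:3,:3]@np.array(P)+E[:3,3]; u=p[:2]/p[2]; u=u*(1+k["k1"]*(u@u)); return [u[0]*k["fx"]+k["cx"],u[1]*k["fy"]+k["cy"]]
def tri(rs):
    A=sum(np.eye(3)-np.outer(v,v) for o,v in rs); b=sum((np.eye(3)-np.outer(v,v))@o for o,v in rs); return np.linalg.solve(A,b)
E
python3 - <<'E'
from h import *
Z=dict(oven=0,isolator_grip=.269,door_hinge=.220,door_pull=.2,balance=0,desiccator=0,beaker=.225,weighing_jar=.225,reagent=0,tongs=0,spatula=0)
print(tip_reach,get_state())
np.set_printoptions(precision=4,suppress=True)
for c in("scene","side"):
    im=grab_frame(c); cv2.imwrite(f"pics/{c}.png",im[...,::-1])
    for n,z in Z.items():
        for m in mark_of(c,n)[:2]:
            print(c,n,round(m["conf"],2),np.round(m["location"]),atz(c,m["location"],z))
E
```

```text
pics
0.019 {'t': 0.0, 'q': array([ 1.62608324e+00,  3.59404290e-01,  1.10486873e-02, -3.17534593e-04,
       -1.22411664e+00, -2.88092231e-01]), 'qd': array([-0.00118216, -0.00115314, -0.00160178,  0.00025333,  0.00012175,
       -0.00033337]), 'joint_efforts': array([ 2.11029233e-03, -5.82720172e+01,  2.93057656e+01,  6.99679077e+00,
        7.02322679e-03, -1.52330790e-04]), 'eef_pos': array([0.1556627 , 0.65632879, 0.24461287]), 'ee_rot': array([ 3.13990099e+00, -1.90010515e-04, -2.32913298e-01]), 'force': array([0.2137187 , 0.04877228, 0.51063034]), 'moment': array([-0.03033005, -0.00455756,  0.05338178]), 'gripper_force': 0.0, 'width': 0.0876804393236103}
scene oven 0.27 [335. 174.] [0.7992 0.0055 0.    ]
scene isolator_grip 0.58 [304. 130.] [0.6949 0.0815 0.269 ]
scene door_hinge 0.69 [278. 110.] [0.6572 0.2027 0.22  ]
scene door_hinge 0.59 [335. 174.] [ 0.7355 -0.0662  0.22  ]
scene door_pull 0.74 [269. 173.] [0.5546 0.019  0.2   ]
scene balance 0.87 [238.  87.] [0.5948 0.4803 0.    ]
scene beaker 0.67 [332. 175.] [ 0.7264 -0.0679  0.225 ]
scene weighing_jar 0.78 [326. 119.] [
[... 370 characters left out ...]
grip 0.76 [309. 138.] [0.6896 0.0724 0.269 ]
side door_hinge 0.9 [294. 116.] [0.6596 0.1878 0.22  ]
side door_hinge 0.34 [271.  94.] [0.5931 0.2769 0.22  ]
side door_pull 0.49 [258. 171.] [0.5435 0.0146 0.2   ]
side door_pull 0.15 [328. 185.] [ 0.7397 -0.0411  0.2   ]
side balance 0.73 [314. 137.] [0.74   0.2672 0.    ]
side balance 0.69 [269.  98.] [0.5922 0.4528 0.    ]
side beaker 0.71 [330. 186.] [ 0.7389 -0.0616  0.225 ]
side weighing_jar 0.84 [337. 131.] [0.7801 0.1237 0.225 ]
side reagent 0.78 [195. 318.] [ 0.3437 -0.3495  0.    ]
side tongs 0.61 [251. 188.] [0.5192 0.0771 0.    ]
side spatula 0.74 [329. 186.] [0.7723 0.0714 0.    ]
side spatula 0.58 [270. 188.] [0.5803 0.0721 0.    ]
```

```bash
python3 -c "
import cv2,numpy as np
cv2.imwrite('pics/both.png',cv2.resize(np.vstack([cv2.imread('pics/scene.png'),cv2.imread('pics/side.png')]),(400,600)))"
```

```text
(no output)
```

View pics/scene.png

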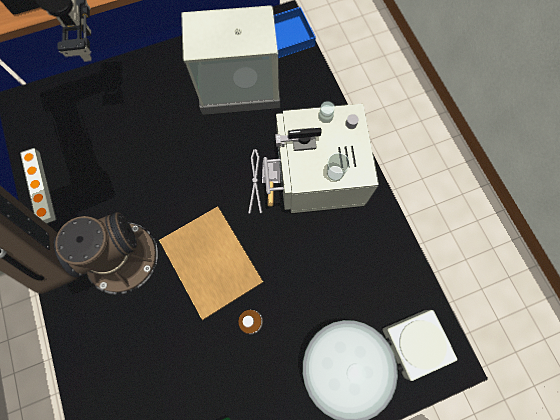

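View pics/side.png

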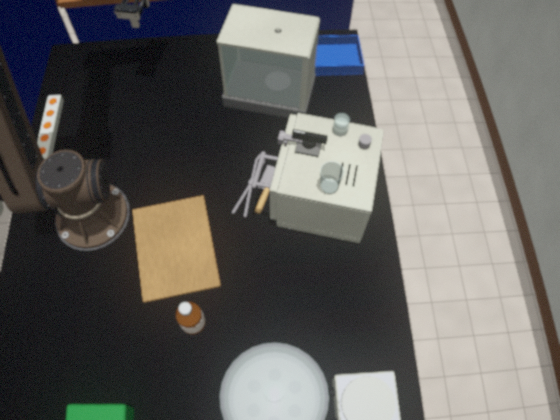

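The scene shows the oven with the isolator at about (304,131), the handle at (270,173), and the balance at (232,70). The side view agrees. The estimates put the oven at roughly -15° yaw. I'll move the wrist camera in for a closer look.

```bash
python3 -m handwheel '[{"delta_pos":[0.3,-0.6,1],"dr":[0,0,0]},{"delta_pos":[0.5,-0.8,1],"dr":[0,0,0]},{"delta_pos":[0.5,-0.8,1],"dr":[0,0,0]},{"delta_pos":[0.5,-1,0.8],"dr":[0,0,0]},{"delta_pos":[0.5,-1,0.8],"dr":[0,0,0]},{"delta_pos":[0.6,-1,0.4],"dr":[0,0,0]},{"delta_pos":[0.6,-1,0],"dr":[0,0,0]},{"delta_pos":[0.6,-1,0],"dr":[0,0,0]},{"delta_pos":[0.6,-1,0],"dr":[0,0,0]},{"delta_pos":[0.6,-1,0],"dr":[0,0,0]}]' -1
python3 -m handwheel '[{"delta_pos":[0.6,-1,0],"dr":[0,0,0]},{"delta_pos":[0.6,-1,0],"dr":[0,0,0]},{"delta_pos":[0.6,-1,0],"dr":[0,0,0]},{"delta_pos":[0.6,-1,0],"dr":[0,0,0]},{"delta_pos":[0.6,-1,0],"dr":[0,0,0]},{"delta_pos":[0.6,-1,0],"dr":[0,0,0]},{"delta_pos":[0.6,-1,0],"dr":[0,0,0]},{"delta_pos":[0.6,-1,0],"dr":[0,0,0]},{"delta_pos":[0.6,-0.6,0],"dr":[0,0,0]},{"delta_pos":[0,0,0],"dr":[0,0,0]}]'
python3 - <<'E'
from h import *
np.set_printoptions(precision=4,suppress=True)
Z=dict(oven=0,isolator_grip=.269,door_hinge=.220,door_pull=.2,beaker=.225,weighing_jar=.225,tongs=0,spatula=0)
s=get_state();print(s['q'],s['eef_pos'],s['ee_rot'])
c="wrist"
im=grab_frame(c); cv2.imwrite(f"pics/w1.png",im[...,::-1])
for n,z in Z.items():
    for m in mark_of(c,n)[:2]:
        print(c,n,round(m["conf"],2),np.round(m["location"]),atz(c,m["location"],z))
E
```

```text
t: 2.2
eef_pos: [0.3152, 0.3794, 0.3959]
ee_rot: [-3.141, -0.0, -0.233]
force: [1.0, -0.6, 0.1]
width: 0.0881
gripper_force: 0.0
t: 3.2
eef_pos: [0.478, 0.1208, 0.3953]
ee_rot: [3.141, 0.0, -0.236]
force: [0.7, 0.6, 0.2]
width: 0.0877
gripper_force: 0.0
[ 0.6475 -0.0117 -0.1112  0.0004 -1.4718  0.6874] [0.478  0.1208 0.3953] [ 3.1409  0.     -0.2358]
wrist door_hinge 0.94 [148.  11.] [0.6561 0.1952 0.22  ]
wrist door_pull 0.96 [367.  91.] [0.5467 0.0167 0.2   ]
wrist tongs 0.59 [292. 129.] [0.5158 0.0903 0.    ]
wrist spatula 0.6 [303.  94.] [0.5645 0.0619 0.    ]
```

View pics/w1.png

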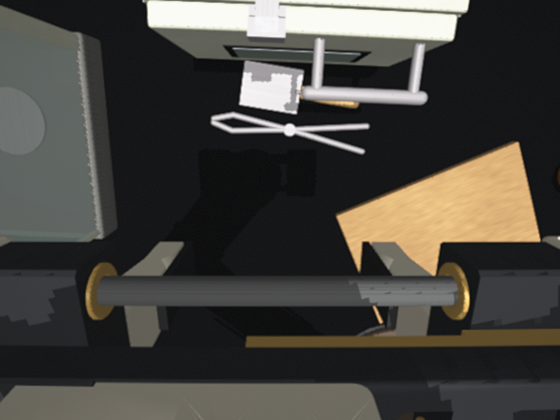

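The wrist view shows the shut door with the hook at (266,15), the pull bar from (305,94) to (425,97), the tongs below it, and the balance on the left. I'll move ahead to see the isolator.

```bash
python3 -m handwheel '[{"delta_pos":[0.9,-0.3,0.2],"dr":[0,0,-1.5]},{"delta_pos":[0.9,-0.4,0.2],"dr":[0,0,0]},{"delta_pos":[0.9,-0.4,0.2],"dr":[0,0,0]},{"delta_pos":[0.6,-0.4,0],"dr":[0,0,0]},{"delta_pos":[0,0,0],"dr":[0,0,0]}]'
python3 - <<'E'
from h import *
np.set_printoptions(precision=4,suppress=True)
Z=dict(isolator_grip=.269,door_hinge=.220,beaker=.225,weighing_jar=.225)
s=get_state();print(s['q'],s['eef_pos'],s['ee_rot'])
c="wrist"
im=grab_frame(c); cv2.imwrite(f"pics/w2.png",im[...,::-1])
for n,z in Z.items():
    for m in mark_of(c,n)[:2]:
        print(c,n,round(m["conf"],2),np.round(m["location"]),atz(c,m["location"],z))
E
```

```text
t: 4.15
eef_pos: [0.5773, 0.0772, 0.4124]
ee_rot: [3.14, 0.001, -0.26]
force: [0.0, 0.9, -0.4]
width: 0.0875
gripper_force: 0.0
[ 0.4686  0.146   0.0972  0.0002 -1.5238  0.842 ] [0.5773 0.0772 0.4124] [ 3.1402  0.0012 -0.2602]
wrist isolator_grip 0.64 [244.  68.] [0.6866 0.0757 0.269 ]
wrist door_hinge 0.69 [145. 139.] [0.6553 0.1942 0.22  ]
wrist weighing_jar 0.71 [285. 160.] [0.5995 0.0638 0.225 ]
```

View pics/w2.png

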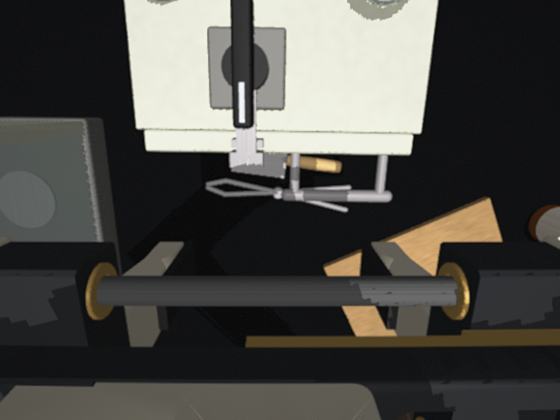

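Wrist view: the isolator bar is at (243,60) with the knob centre at about (245,65). The hook reaches (247,155) and the door's pull is at (340,195). All this agrees with yaw -15°, so I'll move over the isolator.

```bash
python3 -m handwheel '[{"delta_pos":[0.9,0,0],"dr":[0,0,0]},{"delta_pos":[1,0,0],"dr":[0,0,0]},{"delta_pos":[1,0,0],"dr":[0,0,0]},{"delta_pos":[0.75,0,-0.4],"dr":[0,0,0]},{"delta_pos":[0,0,-1],"dr":[0,0,0]},{"delta_pos":[0,0,-1],"dr":[0,0,0]},{"delta_pos":[0,0,-0.8],"dr":[0,0,0]},{"delta_pos":[0,0,0],"dr":[0,0,0]}]' -1
python3 - <<'E'
from h import *
np.set_printoptions(precision=4,suppress=True)
s=get_state();print(s['q'],s['eef_pos'],s['ee_rot'])
c="wrist"
im=grab_frame(c); cv2.imwrite(f"pics/w3.png",im[...,::-1])
for c in ("wrist","scene","side"):
  if c!="wrist": grab_frame(c)
  for m in mark_of(c,"isolator_grip")[:2]:
        print(c,round(m["conf"],2),np.round(m["location"]),atz(c,m["location"],.269))
E
```

```text
t: 5.2
eef_pos: [0.6832, 0.0783, 0.314]
ee_rot: [3.139, 0.005, -0.258]
force: [0.2, -0.1, -0.1]
width: 0.0877
gripper_force: 0.0
[ 0.3961  0.3529  0.1573 -0.0013 -1.3812  0.9167] [0.6832 0.0783 0.314 ] [ 3.139   0.0054 -0.2583]
wrist 0.86 [280. 227.] [0.6908 0.0749 0.269 ]
scene 0.49 [304. 130.] [0.6946 0.0845 0.269 ]
side 0.69 [310. 138.] [0.6949 0.0725 0.269 ]
```

View pics/w3.png

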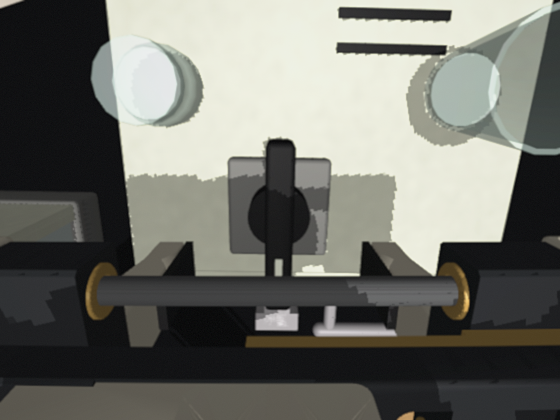

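The bar is centred between the fingers, with the beaker at about (465,90) and the jar at (150,80), both well behind it. I'll go down and grip.

```bash
python3 -m handwheel '[{"delta_pos":[0.2,-0.07,-0.6],"dr":[0,0,0]},{"delta_pos":[0,0,-0.6],"dr":[0,0,0]},{"delta_pos":[0,0,0],"dr":[0,0,0]}]' -1
python3 -m handwheel '[{"delta_pos":[0,0,0],"dr":[0,0,0]},{"delta_pos":[0,0,0],"dr":[0,0,0]},{"delta_pos":[0,0,0],"dr":[0,0,0]},{"delta_pos":[0,0,0],"dr":[0,0,0]},{"delta_pos":[0,0,0],"dr":[0,0,0]},{"delta_pos":[0,0,0],"dr":[0,0,0]},{"delta_pos":[0,0,0],"dr":[0,0,0]}]' 1 60
```

```text
t: 5.8
eef_pos: [0.6904, 0.0756, 0.2798]
ee_rot: [3.14, 0.003, -0.259]
force: [0.1, 0.3, -0.7]
width: 0.0877
gripper_force: 0.0
t: 6.5
eef_pos: [0.6912, 0.0757, 0.2816]
ee_rot: [3.142, -0.0, -0.259]
force: [1.1, -0.0, 1.0]
width: 0.0372
gripper_force: 0.0
```

```bash
python3 -m handwheel '[{"delta_pos":[0,0,-0.15],"dr":[0,0,0]},{"delta_pos":[0,0,0],"dr":[0,0,0]},{"delta_pos":[0,0,0],"dr":[0,0,0]},{"delta_pos":[0,0,0],"dr":[0,0,0]},{"delta_pos":[0,0,0],"dr":[0,0,0]},{"delta_pos":[0,0,0],"dr":[0,0,0]}]' 1 60
```

```text
t: 7.1
eef_pos: [0.6909, 0.0753, 0.2765]
ee_rot: [3.141, 0.001, -0.26]
force: [0.2, -3.0, -3.8]
width: 0.0153
gripper_force: 60.0
```

```bash
python3 -m handwheel '[{"delta_pos":[0,0,0],"dr":[0,0,-4]},{"delta_pos":[0,0,0],"dr":[0,0,-6]},{"delta_pos":[0,0,0],"dr":[0,0,-8]},{"delta_pos":[0,0,0],"dr":[0,0,-8]},{"delta_pos":[0,0,0],"dr":[0,0,-8]}]'
python3 -m handwheel '[{"delta_pos":[0,0,0],"dr":[0,0,-8]},{"delta_pos":[0,0,0],"dr":[0,0,-8]},{"delta_pos":[0,0,0],"dr":[0,0,-8]},{"delta_pos":[0,0,0],"dr":[0,0,-8]},{"delta_pos":[0,0,0],"dr":[0,0,-8]},{"delta_pos":[0,0,0],"dr":[0,0,-8]},{"delta_pos":[0,0,0],"dr":[0,0,-7]},{"delta_pos":[0,0,0],"dr":[0,0,0]},{"delta_pos":[0,0,0],"dr":[0,0,0]}]'
```

```text
t: 7.6
eef_pos: [0.6909, 0.0756, 0.2765]
ee_rot: [3.14, 0.0, -0.857]
force: [0.9, -2.8, -4.4]
width: 0.0159
gripper_force: 60.0
t: 8.5
eef_pos: [0.6915, 0.0757, 0.2765]
ee_rot: [-3.142, -0.0, -1.809]
force: [3.0, -2.4, -7.4]
width: 0.0155
gripper_force: 59.9
```

```bash
python3 -m handwheel '[{"delta_pos":[0,0,0],"dr":[0,0,0]},{"delta_pos":[0,0,0],"dr":[0,0,0]},{"delta_pos":[0,0,0],"dr":[0,0,0]},{"delta_pos":[0,0,0.5],"dr":[0,0,0]},{"delta_pos":[0,0,1],"dr":[0,0,0]},{"delta_pos":[0,0,1],"dr":[0,0,0]},{"delta_pos":[-0.5,-0.2,0.8],"dr":[0,0,4]},{"delta_pos":[-0.7,-0.3,0.2],"dr":[0,0,8]},{"delta_pos":[-0.7,-0.3,0],"dr":[0,0,8]},{"delta_pos":[-0.7,-0.3,0],"dr":[0,0,8]}]' -0.2 30
python3 -m handwheel '[{"delta_pos":[-0.7,-0.3,0],"dr":[0,0,8]},{"delta_pos":[-0.7,-0.3,0],"dr":[0,0,8]},{"delta_pos":[-0.7,-0.3,0],"dr":[0,0,8]},{"delta_pos":[-0.7,-0.3,0],"dr":[0,0,8]},{"delta_pos":[-0.5,0,0],"dr":[0,0,8]},{"delta_pos":[0,0,0],"dr":[0,0,8]},{"delta_pos":[0,0,0],"dr":[0,0,8]},{"delta_pos":[0,0,0],"dr":[0,0,4.8]},{"delta_pos":[0,0,0],"dr":[0,0,0]},{"delta_pos":[0,0,0],"dr":[0,0,0]}]'
python3 - <<'E'
from h import *
np.set_printoptions(precision=4,suppress=True)
s=get_state();print(s['q'],s['eef_pos'],s['ee_rot'])
c="wrist"
im=grab_frame(c); cv2.imwrite(f"pics/w4.png",im[...,::-1])
for n,z in dict(door_pull=.2,door_hinge=.22,isolator_grip=.269).items():
  for m in mark_of(c,n)[:2]:
        print(n,round(m["conf"],2),np.round(m["location"]),atz(c,m["location"],z))
E
```

```text
t: 9.5
eef_pos: [0.6124, 0.0426, 0.383]
ee_rot: [-3.14, 0.0, -1.317]
force: [-0.3, -0.8, 0.4]
width: 0.053
gripper_force: 0.0
t: 10.5
eef_pos: [0.5142, 0.0068, 0.3825]
ee_rot: [-3.141, -0.001, -0.264]
force: [0.0, -0.1, -0.5]
width: 0.0526
gripper_force: 0.0
[ 0.3954  0.0281 -0.0986 -0.     -1.4432  0.9109] [0.5142 0.0068 0.3825] [-3.141  -0.0007 -0.2645]
door_pull 0.57 [258. 159.] [0.5473 0.0175 0.2   ]
door_hinge 0.68 [34. 93.] [0.6581 0.1904 0.22  ]
```

View pics/w4.png

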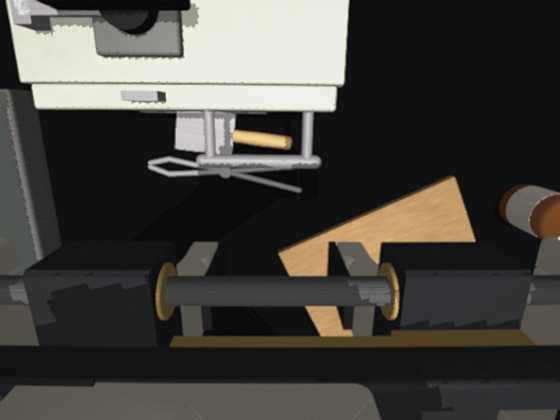

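The isolator now lies across (off), with the hook swung left and the upstand free at (143,96). The handle is at (258,160). To grip it across, the tool must be at yaw -105°.

```bash
python3 -m handwheel '[{"delta_pos":[0.5,0.1,0],"dr":[0,0,-5]},{"delta_pos":[0.6,0.25,0],"dr":[0,0,-8.5]},{"delta_pos":[0,0,0],"dr":[0,0,-8.5]},{"delta_pos":[0,0,0],"dr":[0,0,-8.5]},{"delta_pos":[0,0,0],"dr":[0,0,-8.5]},{"delta_pos":[0,0,0],"dr":[0,0,-8.5]},{"delta_pos":[0,0,0],"dr":[0,0,-8.5]},{"delta_pos":[0,0,-0.5],"dr":[0,0,-8.5]},{"delta_pos":[0,0,-1],"dr":[0,0,-8.5]},{"delta_pos":[0,0,-1],"dr":[0,0,-8.5]}]' 0.18 30
python3 -m handwheel '[{"delta_pos":[0,0,0],"dr":[0,0,-8.35]},{"delta_pos":[0,0,0],"dr":[0,0,0]},{"delta_pos":[0,0,0],"dr":[0,0,0]}]'
python3 - <<'E'
from h import *
np.set_printoptions(precision=4,suppress=True)
s=get_state();print(s['q'],s['eef_pos'],s['ee_rot'])
c="wrist"
im=grab_frame(c); cv2.imwrite(f"pics/w5.png",im[...,::-1])
for n,z in dict(door_pull=.2,door_hinge=.22,isolator_grip=.269).items():
  for m in mark_of(c,n)[:2]:
        print(n,round(m["conf"],2),np.round(m["location"]),atz(c,m["location"],z))
E
```

```text
t: 11.7
eef_pos: [0.5474, 0.0173, 0.3065]
ee_rot: [-3.14, 0.001, -1.692]
force: [0.1, -0.1, -0.4]
width: 0.0358
gripper_force: 0.0
t: 12.0
eef_pos: [0.5477, 0.0172, 0.3076]
ee_rot: [-3.141, 0.0, -1.827]
force: [-0.0, 0.9, 0.3]
width: 0.0361
gripper_force: 0.0
[ 0.3893  0.1131 -0.171   0.0004 -1.2859 -0.6452] [0.5477 0.0172 0.3076] [-3.1407  0.0002 -1.8266]
door_pull 0.96 [285. 207.] [0.542  0.0169 0.2   ]
```

View pics/w5.png

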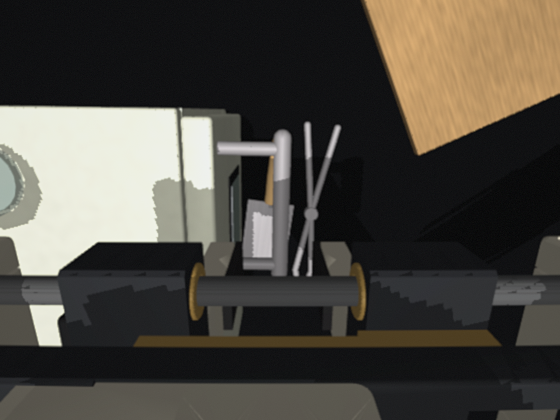

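The bar at x≈282 lies centred between the fingers, at 235 and 332. I'll go down and grip.

```bash
python3 -m handwheel '[{"delta_pos":[-0.07,0,-0.8],"dr":[0,0,0]},{"delta_pos":[0,0,-0.9],"dr":[0,0,0]},{"delta_pos":[0,0,-0.9],"dr":[0,0,0]},{"delta_pos":[0,0,-0.8],"dr":[0,0,0]},{"delta_pos":[0,0,0],"dr":[0,0,0]}]' 0.18 30
python3 -m handwheel '[{"delta_pos":[0,0,0],"dr":[0,0,0]},{"delta_pos":[0,0,0],"dr":[0,0,0]},{"delta_pos":[0,0,0],"dr":[0,0,0]},{"delta_pos":[0,0,0],"dr":[0,0,0]},{"delta_pos":[0,0,0],"dr":[0,0,0]},{"delta_pos":[0,0,0],"dr":[0,0,0]}]' 1 25
python3 - <<'E'
import numpy as np
H=np.array([.656,.1945]);r=.2085
p=lambda t:H+r*np.array([np.cos(np.radians(-121.5-t)),np.sin(np.radians(-121.5-t))])
for t in range(0,66,3): print(t,np.round((p(t+3)-p(t))/.03,2),np.round(p(t),3))
E
```

```text
t: 12.7
eef_pos: [0.5434, 0.0168, 0.2023]
ee_rot: [3.137, -0.002, -1.83]
force: [-0.7, 0.2, -0.0]
width: 0.0362
gripper_force: 0.0
t: 13.3
eef_pos: [0.5453, 0.0175, 0.2063]
ee_rot: [-3.141, 0.001, -1.831]
force: [-3.1, 2.6, 5.1]
width: 0.0119
gripper_force: 25.0
0 [-0.31  0.2 ] [0.547 0.017]
3 [-0.29  0.21] [0.538 0.023]
6 [-0.28  0.23] [0.529 0.029]
9 [-0.27  0.24] [0.521 0.036]
12 [-0.26  0.26] [0.512 0.043]
15 [-0.24  0.27] [0.505 0.051]
18 [-0.23  0.28] [0.497 0.059]
21 [-0.21  0.29] [0.491 0.068]
24 [-0.2   0.31] [0.484 0.076]
27 [-0.18  0.32] [0.478 0.086]
30 [-0.17  0.32] [0.473 0.095]
33 [-0.15  0.33] [0.468 0.105]
36 [-0.13  0.34] [0.463 0.115]
39 [-0.11  0.35] [0.459 0.125]
42 [-0.09  0.35] [0.456 0.135]
45 [-0.08  0.36] [0.453 0.146]
48 [-0.06  0.36] [0.451 0.157]
51 [-0.04  0.36] [0.449 0.167]
54 [-0.02  0.36] [0.448 0.178]
57 [0.   0.36] [0.448 0.189]
60 [0.02 0.36] [0.448 0.2  ]
63 [0.04 0.36] [0.448 0.211]
```

```bash
python3 -m handwheel '[{"delta_pos":[-0.31,0.2,0],"dr":[0,0,-3]},{"delta_pos":[-0.29,0.21,0],"dr":[0,0,-3]},{"delta_pos":[-0.28,0.23,0],"dr":[0,0,-3]},{"delta_pos":[-0.27,0.24,0],"dr":[0,0,-3]},{"delta_pos":[-0.26,0.26,0],"dr":[0,0,-3]}]'
python3 -m handwheel '[{"delta_pos":[-0.24,0.27,0],"dr":[0,0,-3]},{"delta_pos":[-0.23,0.28,0],"dr":[0,0,-3]},{"delta_pos":[-0.21,0.29,0],"dr":[0,0,-3]},{"delta_pos":[-0.2,0.31,0],"dr":[0,0,-3]},{"delta_pos":[-0.18,0.32,0],"dr":[0,0,-3]},{"delta_pos":[-0.17,0.32,0],"dr":[0,0,-3]},{"delta_pos":[-0.15,0.33,0],"dr":[0,0,-3]}]'
```

```text
t: 13.8
eef_pos: [0.5037, 0.0519, 0.2064]
ee_rot: [-3.139, 0.002, -2.094]
force: [2.1, -0.8, 1.1]
width: 0.0117
gripper_force: 25.0
t: 14.5
eef_pos: [0.4628, 0.116, 0.2064]
ee_rot: [-3.14, 0.004, -2.461]
force: [6.3, 1.5, -2.0]
width: 0.0127
gripper_force: 25.0
```

```bash
python3 -m handwheel '[{"delta_pos":[-0.13,0.34,0],"dr":[0,0,-3]},{"delta_pos":[-0.11,0.35,0],"dr":[0,0,-3]},{"delta_pos":[-0.09,0.35,0],"dr":[0,0,-3]},{"delta_pos":[-0.08,0.36,0],"dr":[0,0,-3]},{"delta_pos":[-0.06,0.36,0],"dr":[0,0,-3]},{"delta_pos":[-0.04,0.36,0],"dr":[0,0,-3]},{"delta_pos":[-0.02,0.36,0],"dr":[0,0,-3]},{"delta_pos":[0,0.36,0],"dr":[0,0,-3]},{"delta_pos":[0,0,0],"dr":[0,0,0]},{"delta_pos":[0,0,0],"dr":[0,0,0]}]'
python3 -m handwheel '[{"delta_pos":[0,0,0],"dr":[0,0,0]},{"delta_pos":[0,0,0],"dr":[0,0,0]},{"delta_pos":[0,0,0.2],"dr":[0,0,0]},{"delta_pos":[0,0,0.7],"dr":[0,0,0]},{"delta_pos":[0,0,1],"dr":[0,0,0]},{"delta_pos":[0,0,1],"dr":[0,0,0]},{"delta_pos":[0,0,0.6],"dr":[0,0,0]},{"delta_pos":[0,0,0],"dr":[0,0,0]}]' 0.18 25
python3 -c "
from h import *
print(get_state()['q'])
cv2.imwrite('pics/s2.png',grab_frame('scene')[40:280,120:440,::-1].repeat(2,0).repeat(2,1))"
```

```text
t: 15.5
eef_pos: [0.4478, 0.2017, 0.2064]
ee_rot: [3.14, 0.005, -2.877]
force: [8.5, -0.2, -3.5]
width: 0.0122
gripper_force: 25.0
t: 16.3
eef_pos: [0.4465, 0.2008, 0.3135]
ee_rot: [3.139, 0.005, -2.878]
force: [-0.8, 0.2, -0.4]
width: 0.0358
gripper_force: 0.0
[ 8.25838164e-01  4.51902886e-03 -2.75177104e-01  9.05829077e-04
 -1.28578806e+00 -2.13282890e+00]
```

View pics/s2.png

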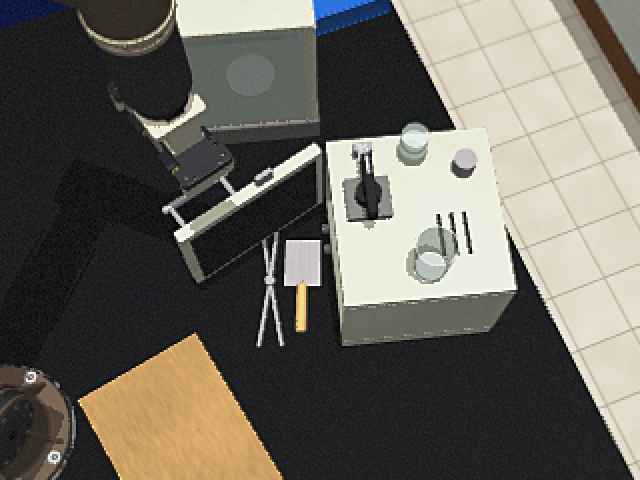

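The door stands at 60° with the isolator off and nothing disturbed. The last 40° I'll push from inside. First I'll check which side of the tool the wrist camera is on, and work out the push path.

```bash
python3 - <<'E'
from h import *
from scipy.spatial.transform import Rotation as Ro
s=get_state();E=np.array(calibration("wrist")["extrinsics"]);o=-E[:3,:3].T@E[:3,3]
print("cam in tool",Ro.from_euler("xyz",s["ee_rot"]).as_matrix().T@(o-s["eef_pos"]))
H=np.array([.656,.1945])
def p(t,c=.0205):
    a=np.radians(-105-t);n=np.radians(-15-t);return H+.235*np.array([np.cos(a),np.sin(a)])+c*np.array([np.cos(n),np.sin(n)])
print(p(60,.055))
for t in range(56,104,4): print(t,np.round(p(t),3),np.round((p(t+4)-p(t))/.03,2))
E
```

```text
cam in tool [ 0.07426584 -0.00033525 -0.13916248]
[0.44324248 0.0805516 ]
56 [0.44  0.099] [-0.21  0.51]
60 [0.434 0.114] [-0.17  0.52]
64 [0.429 0.13 ] [-0.13  0.53]
68 [0.425 0.146] [-0.1   0.54]
72 [0.422 0.162] [-0.06  0.55]
76 [0.421 0.178] [-0.02  0.55]
80 [0.42  0.195] [0.02 0.55]
84 [0.421 0.211] [0.06 0.55]
88 [0.422 0.227] [0.1  0.54]
92 [0.425 0.244] [0.13 0.53]
96 [0.429 0.26 ] [0.17 0.52]
100 [0.434 0.275] [0.21 0.51]
```

```bash
python3 -m handwheel '[{"delta_pos":[0,-0.5,0],"dr":[0,0,4]},{"delta_pos":[0,-0.9,0],"dr":[0,0,8]},{"delta_pos":[0,-0.9,0],"dr":[0,0,8]},{"delta_pos":[0,-0.9,0],"dr":[0,0,8]},{"delta_pos":[-0.1,-0.8,0],"dr":[0,0,8]},{"delta_pos":[0,0,0],"dr":[0,0,8]},{"delta_pos":[0,0,0],"dr":[0,0,8]},{"delta_pos":[0,0,0],"dr":[0,0,8]},{"delta_pos":[0,0,0],"dr":[0,0,8]},{"delta_pos":[0,0,0],"dr":[0,0,8]}]' 1 10
python3 -m handwheel '[{"delta_pos":[0,0,-0.5],"dr":[0,0,8]},{"delta_pos":[0,0,-1],"dr":[0,0,6]},{"delta_pos":[0,0,-1],"dr":[0,0,0]},{"delta_pos":[0,0,-1],"dr":[0,0,0]},{"delta_pos":[0,0,-0.3],"dr":[0,0,0]},{"delta_pos":[0,0,0],"dr":[0,0,0]}]'
```

```text
t: 17.35
eef_pos: [0.4419, 0.0799, 0.3092]
ee_rot: [3.14, -0.001, -1.546]
force: [0.7, 0.6, -0.6]
width: 0.0006
gripper_force: 0.0
t: 17.95
eef_pos: [0.4416, 0.0796, 0.1949]
ee_rot: [3.138, -0.001, -1.307]
force: [-0.2, 0.2, -0.3]
width: 0.0007
gripper_force: 0.0
```

```bash
python3 -m handwheel '[{"delta_pos":[-0.1,0.4,0.1],"dr":[0,0,0]},{"delta_pos":[-0.08,0.35,0],"dr":[0,0,0]},{"delta_pos":[-0.08,0.3,0],"dr":[0,0,0]},{"delta_pos":[-0.1,0.3,0],"dr":[0,0,-2]},{"delta_pos":[-0.08,0.3,0],"dr":[0,0,-2]},{"delta_pos":[-0.07,0.4,0],"dr":[0,0,-3]},{"delta_pos":[-0.07,0.4,0],"dr":[0,0,-3]},{"delta_pos":[-0.05,0.4,0],"dr":[0,0,-3]},{"delta_pos":[-0.02,0.4,0],"dr":[0,0,-3]}]'
python3 -m handwheel '[{"delta_pos":[0,0.4,0],"dr":[0,0,-3]},{"delta_pos":[0.02,0.4,0],"dr":[0,0,-3]},{"delta_pos":[0.04,0.4,0],"dr":[0,0,-3]},{"delta_pos":[0.06,0.4,0],"dr":[0,0,-3]},{"delta_pos":[0.08,0.4,0],"dr":[0,0,-3]},{"delta_pos":[0.1,0.4,0],"dr":[0,0,-3]}]'
```

```text
t: 18.85
eef_pos: [0.4224, 0.1785, 0.1996]
ee_rot: [3.142, 0.0, -1.588]
force: [-1.3, -1.5, 0.1]
width: 0.0004
gripper_force: 0.8
t: 19.45
eef_pos: [0.4313, 0.2506, 0.1995]
ee_rot: [3.141, -0.0, -1.902]
force: [-1.5, -1.5, 1.1]
width: 0.0004
gripper_force: 0.8
```

```bash
python3 -m handwheel '[{"delta_pos":[0.05,0.2,0],"dr":[0,0,-2]},{"delta_pos":[0.06,0.2,0],"dr":[0,0,-2]},{"delta_pos":[0.06,0.2,0],"dr":[0,0,-2]},{"delta_pos":[0.06,0.15,0],"dr":[0,0,0]},{"delta_pos":[0,0,0],"dr":[0,0,0]}]'
```

```text
t: 19.95
eef_pos: [0.439, 0.2733, 0.1994]
ee_rot: [-3.141, 0.001, -2.003]
force: [0.7, 0.8, -0.1]
width: 0.0002
gripper_force: 0.0
```

```bash
python3 -m handwheel '[{"delta_pos":[0.05,0.1,0],"dr":[0,0,0]},{"delta_pos":[0,0,0],"dr":[0,0,0]}]'; python3 -m handwheel '[{"delta_pos":[0.05,0.1,0],"dr":[0,0,0]},{"delta_pos":[0,0,0],"dr":[0,0,0]}]'
```

```text
t: 20.15
eef_pos: [0.4396, 0.2741, 0.1991]
ee_rot: [3.141, -0.003, -2.005]
force: [-4.7, -4.3, 4.2]
width: 0.0009
gripper_force: 2.6
t: 20.35
eef_pos: [0.4397, 0.2742, 0.199]
ee_rot: [3.14, -0.009, -2.006]
force: [-11.2, -13.0, 12.7]
width: 0.0003
gripper_force: 8.4
```

At the stop: the position no longer advances and the force rises. I'll back off and up, then check.

```bash
python3 -m handwheel '[{"delta_pos":[-0.15,-0.3,0],"dr":[0,0,0]},{"delta_pos":[-0.15,-0.5,0],"dr":[0,0,0]},{"delta_pos":[-0.1,-0.8,0],"dr":[0,0,0]},{"delta_pos":[0,-0.8,0.5],"dr":[0,0,0]},{"delta_pos":[0,-0.6,0.8],"dr":[0,0,0]},{"delta_pos":[0,-0.6,0.8],"dr":[0,0,0]},{"delta_pos":[0,-0.6,0.8],"dr":[0,0,0]},{"delta_pos":[0,0,0],"dr":[0,0,0]},{"delta_pos":[0,0,0],"dr":[0,0,0]},{"delta_pos":[0,0,0],"dr":[0,0,0]}]'
python3 - <<'E'
from h import *
H=np.array([.656,.1945])
for c in("scene","side"):
    im=grab_frame(c)
    if c=="scene": cv2.imwrite('pics/s3.png',im[40:280,120:440,::-1].repeat(2,0).repeat(2,1))
    for n,z in dict(door_pull=.2,isolator_grip=.269,door_hinge=.22).items():
        for m in mark_of(c,n)[:2]:
            P=atz(c,m["location"],z)[:2];d=P-H
            print(c,n,round(m["conf"],2),P,np.degrees(np.arctan2(d[1],d[0])))
print("expect pull at stop: ang 138.5")
E
```

```text
t: 21.35
eef_pos: [0.4294, 0.1516, 0.2854]
ee_rot: [3.141, -0.0, -2.006]
force: [-0.7, -0.0, -0.4]
width: 0.0004
gripper_force: 0.0
scene door_pull 0.7 [0.50250469 0.34076315] 136.38208476888363
scene isolator_grip 0.89 [0.69185091 0.08811991] -71.37578916944742
scene door_hinge 0.58 [0.66217428 0.20302283] 54.07893120934947
side door_pull 0.44 [0.50055965 0.33911421] 137.0663667624851
side isolator_grip 0.72 [0.69684995 0.0659034 ] -72.37704903610708
side door_hinge 0.94 [0.66509208 0.19702954] 15.547276818881299
expect pull at stop: ang 138.5
```

View pics/s3.png

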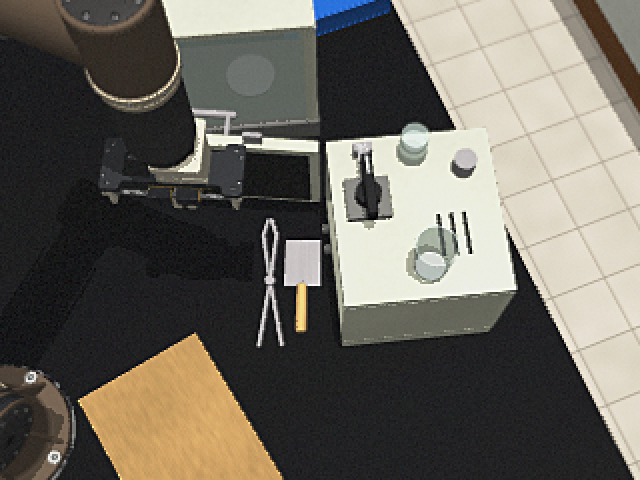

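The picture shows the door wide open beside the balance, at its stop (handle about 101–102° round by the marks, against the 100° stop). The isolator lies at off, the gripper is clear of the door, and the tools and glassware are in place.

```bash
python3 -c "
from station import *
print(job_done())"
```

```text
the job is handed in; nothing more can be done
None
```

The job is handed in, with no verdict returned: the isolator is at off, the door is open to its stop, and the arm stands clear, with the balance, glassware and tools undisturbed as far as the last picture shows.

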